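Unbolt and slide open the long canister

TASK

Two clear canisters with wooden slide lids stand on the shelf. On the longer one, draw the small steel bolt at the side fully out, then slide the wooden lid by its upright rib fully open, away from you, and let go. Leave the shorter canister bolted.

Things in the scene. Friction and masses are not known exactly. Their poses are not given: they have to be found in the camera images.
- long: Longer clear canister, 180 mm long (x), 100 wide (y), 80 high, fixed to the surface; a like one 120 long stands beside it, either may be left or right. Origin: centre of its underside. x: the way the lid opens, away from the robot to within 23 degrees; y: the way the bolt is drawn, to the robot's left; z up. A flat wooden lid lies on top, 8 thick, its top 88 above the surface.
- long_lid_grip (a point): Grip point of the longer canister's lid: middle of a wooden rib that stands across the lid, 50 mm in front (robot's side) of the canister's centre when shut. The rib is 12 mm thick along x, 70 long along y and 34 high above the lid; the point is 24 mm above the lid's top, 10 below the rib's top. Axes as the canister's.
- long_bolt_tab (a point): Grip point of the longer canister's bolt, a flat steel bar level with the lid on a bracket at the +y side, its inner end in a notch of the lid. A steel tab 18 mm (x) by 14 (y) stands 34 high on the bar; the point is in its middle, 24 above bar and lid, at x 30, y 72 from the canister's centre when in. Beside the tab nothing is higher than the lid, but for the rib 80 mm away. Axes as the canister's.
- long_bolt (a joint): Travel of that bolt along +y in m: 0 to 0.004 at the start (in the notch), 0.030 fully drawn, at a stop. It frees the lid from 0.013. Slides with about 1.5 N of friction and stays where it is left.
- long_lid (a joint): Travel of that lid along +x in m: 0 to 0.001 at the start (shut), 0.080 fully open, at a stop. While the bolt is in, it blocks the lid after 2 mm. Slides with about 1.5 N of friction and stays where it is left.
- short_bolt (a joint): Travel of the like bolt of the shorter canister (120 mm long) in m; 0 to 0.004 at the start (in), 0.030 drawn; to be left alone.

How it is judged:
On the way, in this order (a step that is already met when the one before it is completed fails the run):
1. the long canister's bolt is drawn at least 18 mm while its lid is still shut (value of joint long_bolt above 0.018 m and value of joint long_lid below 0.012 m), for 0.1 s.
2. the long canister's lid is slid open at least 65 mm (value of joint long_lid above 0.065 m), for 0.1 s.
At the end, for the whole second after the job is handed in: The long canister's lid stands open by at least 65 of its 80 mm, at rest, its bolt drawn at least 13 mm, and the short canister's bolt is within 10 mm of fully in (value of joint long_lid above 0.065 m and value of joint long_bolt above 0.013 m and value of joint short_bolt below 0.01 m and velocity of joint long_lid between -0.01 and 0.01 m/s); the robot touches nothing.
It fails at once if the short canister's bolt is drawn by 10 mm or more (value of joint short_bolt above 0.01 m).
It also fails if it takes over 48 s, if anything falls off the work surface, if the arm or the gripper's body presses on something with over 40 N, if the wrist force passes 120 N, or if a joint passes its speed limit or range.

ROBOT

A 6-joint arm with a two-finger parallel gripper is mounted at the origin on the work surface. World frame = base frame: x ahead of the robot, y to its left, z up, the work surface at z = 0. Lengths are in m, angles in rad, forces in N, time in s.
With the tool pointing down it reaches from about 0.3 to 0.75 m from the base axis. Payload 8.5 kg.
Tool frame: the origin (TCP) lies between the finger pads; the fingertips stand ahead of it and the grasp point (between the pads) lies 11 mm behind it (env.nose_length is the z of the fingertips in the tool frame, in m); z points along the fingers, x is the direction in which the jaws open and shut, and the axes are right-handed (so a half turn about z gives the same grasp; the last joint's range is limited). The gripper opens to 88 mm and grips with 3 to 60 N. Pads are 18 mm wide; open, the fingers measure 123 mm over their backs; the gripper's body (75 mm by 187 mm) begins 45 mm behind the grasp point.
Start: joints at [-1.563, 0.381, 1.297, -0, 1.464, -0.215], TCP at [0.122, -0.536, 0.247] pointing down, gripper open.
Joint ranges: [-3.11, 3.11], [-0.89, 2.33], [0.22, 2.48], [-1.42, 4.56], [0.17, 2.85], [-2.88, 2.88]. Speed limits (rad/s): [2.39, 2.39, 3.14, 3.14, 3.14, 3.14].

INTERFACE

Orientations are given as a rotation vector (axis times angle).
In Python, from rig import env gives the robot as it stands.
- The arm moves only by the tool apply_moves, never from a script. Its argument "rows" is a list of rows, each an object of numbers: "gripper": the gripper's target within -1 to 1 (shut at 1, half-way at 0, fully open at -1); "x", "y", "z": the shift along the tool's x, y, z in m; "yaw": the turn about the tool's z in rad. In form: [{"gripper": .., "x": .., "y": .., "z": .., "yaw": ..}, ...]. A call has 1 to 10 rows; each row is the pose to reach, as a shift and turn from the pose commanded when the call began, along the tool's axes at that moment; what a row does not reach only later rows make up. A row lasts 1/8 s, in which the tool goes at most 62.5 mm and 10.7 degrees, less where a joint would pass 70% of its speed; a pose out of reach is approached as far as the arm can. A call with a gripper value outside its range is refused whole. The fingers move at their own pace and stop on an object; "squeeze" is the grip in N (left out, the last holds). Time passes only in rows, so rows that repeat a pose let the fingers close. It gives the time, the measured TCP pose, the force and the opening at its end, in the units of the state.
- env.get_obs(): the state, without advancing time (a new reading comes with each control period).
- env.snapshot(name): name is "side" or "top"; returns the picture (420x560x3 uint8, red, green, blue); there is no depth.
- env.camera_info(name): a dict with "fx", "fy", "cx", "cy" (pixels), "R" (3x3) and "t" (3): a world point X has camera coordinates R X + t. Camera axes: x right, y down, z forward; pixel columns grow to the right and rows downward; lengths in m; the calibration is good to about 2 mm. A picture is of the moment at which its call begins. camera_info takes no time and is no camera call.
- env.close_job(): hands the job in, once; it reports no verdict.
Trained networks look in the newest picture that a camera, given by its name, has taken for a name from the list of things; names that differ only in an ending like _2 or _b are one class to them, and where a whole thing is asked for, a point or a joint stands for the part that bears it (a point fixed in the world has none). Each returns a list of dicts, best first, with "conf" (0 to 1); they miss things now and then, are a little off and sometimes report something else, mostly with a low value. They report only what shows in the picture. A call takes as long as a camera call.
- env.look_for(thing, camera): "point" ([column, row] in pixels, amid what is visible of it).
The state is a dict: "time_s": time; "q": joint angles; "joint_vel": joint speeds; "tau": joint torques, N m; "tool_pos": TCP position; "ee_rot": TCP orientation; "wrist_force": force on the tool from outside, world axes, zero at the start; "torque": the same for the moment, N m; "gripper_width": finger opening in m.
Only numpy, scipy, OpenCV 4.12 (cv2) and the standard library are available. Lean on these libraries where they do the work, as an engineer would, in place of code of your own. Each camera call takes 0.05 s, during which the arm holds its last target. There are 200 camera calls.

## Working session

There is one attempt and no reset: what is moved stays moved. The work goes in short steps, Python scripts to look and compute and a tool call to move; the robot and the scene stay as the last step left them, time stands still between calls to the robot, and variables do not carry over. Pictures are saved under pics/ and viewed, about 8 in all and at most 12, crops included, and the job is handed in when it is done.

Besides the shell and the picture viewer there is one more tool, called after ">>>" as name(argument=value, ...) on one line, values as JSON. apply_moves: Moves the arm, as the interface text tells. Its arguments: {"type":"object","properties":{"rows":{"type":"array","items":{"type":"object","properties":{"gripper":{"type":"number"},"x":{"type":"number"},"y":{"type":"number"},"z":{"type":"number"},"yaw":{"type":"number"}}}},"squeeze":{"type":"number"}},"required":["rows"]}

```bash
mkdir -p pics; python3 - <<'E'
from rig import env
import cv2,numpy as np
for c in("top","side"):
    im=env.snapshot(c); cv2.imwrite(f"pics/{c}0.png",im[...,::-1])
    for n in("long","long_lid_grip","long_bolt_tab","short_bolt"):
        print(c,n,[(np.round(d["point"]).tolist(),round(d["conf"],2)) for d in env.look_for(n,c)])
    i=env.camera_info(c); print({k:np.round(v,3).tolist() for k,v in i.items()})
o=env.get_obs(); print(o["time_s"],o["tool_pos"],o["ee_rot"],o["gripper_width"],env.nose_length)
E
```

```text
top long [([358.0, 181.0], 0.85)]
top long_lid_grip [([365.0, 182.0], 0.77)]
top long_bolt_tab [([330.0, 171.0], 0.73)]
top short_bolt [([154.0, 185.0], 0.52)]
{'fx': 512.685, 'fy': 512.685, 'cx': 271.032, 'cy': 203.851, 'R': [[-0.013, -0.999, -0.035], [-0.993, 0.017, -0.12], [0.12, 0.033, -0.992]], 't': [0.047, 0.501, 1.093]}
side long [([318.0, 317.0], 0.79)]
side long_lid_grip [([318.0, 300.0], 0.78), ([317.0, 318.0], 0.74)]
side long_bolt_tab [([320.0, 253.0], 0.69)]
side short_bolt [([274.0, 133.0], 0.7)]
{'fx': 412.925, 'fy': 412.925, 'cx': 282.531, 'cy': 202.059, 'R': [[0.99, -0.141, 0.018], [-0.073, -0.612, -0.788], [0.122, 0.778, -0.616]], 't': [-0.513, 0.136, 0.632]}
0.5 [ 0.12153773 -0.53636194  0.2467042 ] [-2.45459268e+00  1.96062103e+00  1.30291854e-04] 0.08823997244866247 0.008
```

```bash
python3 - <<'E'
import cv2
a=cv2.imread("pics/top0.png")[90:270,100:470]; a=cv2.resize(a,(800,389),interpolation=2); cv2.imwrite("pics/a.png",a)
b=cv2.imread("pics/side0.png")[60:400,160:480]; b=cv2.resize(b,(564,600),interpolation=2); cv2.imwrite("pics/b.png",b)
E
```

```text
(no output)
```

View pics/a.png

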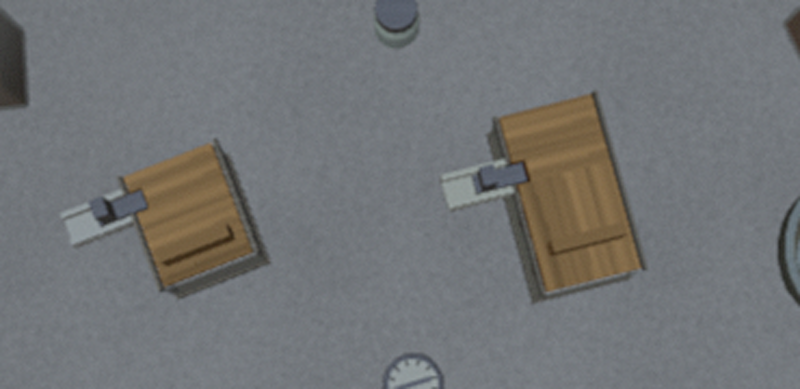

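View pics/b.png

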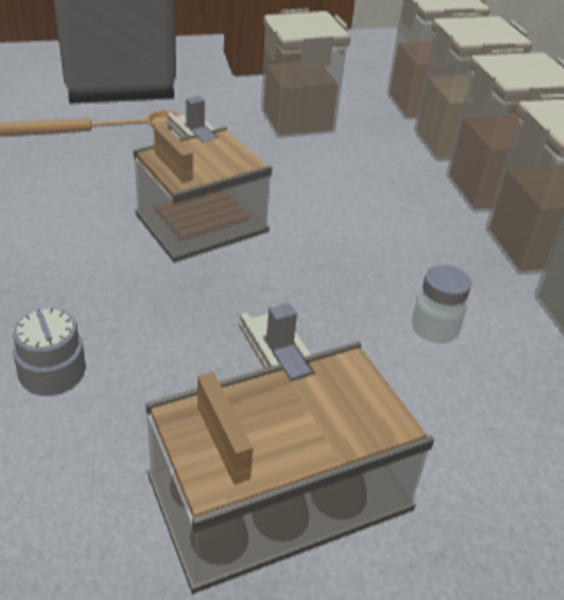

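The top view shows the long canister on the right (lid corners about (330,144), (375,133), (396,215), (352,225) in full pixels). Its bolt tab is near (326,172). The side view shows the long one in front, with its rib towards the robot and its bolt at the far (+y) side.

```bash
cat > h.py <<'E'
from rig import env
import numpy as np, cv2
from scipy.spatial.transform import Rotation as Ro
def proj(c,P):
    i=env.camera_info(c); X=np.atleast_2d(P)@np.array(i["R"]).T+i["t"]
    return X[:,:2]/X[:,2:]*[i["fx"],i["fy"]]+[i["cx"],i["cy"]]
def loc(p,pts):
    c,s=np.cos(p[2]),np.sin(p[2]); pts=np.atleast_2d(np.array(pts,float))
    return pts@np.array([[c,s,0],[-s,c,0],[0,0,1]])+[p[0],p[1],0]
def to_tool(target_grasp):  # shift in tool axes that brings grasp point to target
    o=env.get_obs(); R=Ro.from_rotvec(o["ee_rot"]).as_matrix()
    return R.T@(np.array(target_grasp)-(o["tool_pos"]-0.011*R[:,2]))
E
python3 - <<'E'
from h import *
from scipy.optimize import least_squares
C=np.array([[.09,.05,.088],[.09,-.05,.088],[-.09,-.05,.088],[-.09,.05,.088],[.03,.072,.122]])
T=np.array([[497,117],[595,93],[640,270],[545,293],[488,174]])/2.162+[100,90]
S=np.array([[360,346],[431,438],[195,515],[148,408],[282,310]])/1.7625+[160,60]
f=lambda p,w=(1,1):np.r_[(proj("top",loc(p,C))-T).ravel()*w[0],(proj("side",loc(p,C))-S).ravel()*w[1]]
for w in((1,1),(1,0),(0,1)):
    r=least_squares(f,[.5,-.15,.2],args=(w,)); print(w,r.x.round(4),r.fun.round(1).tolist())
p=least_squares(f,[.5,-.15,.2]).x; np.save("p.npy",p)
print("tab",loc(p,[.03,.072,.112]),"rib",loc(p,[-.05,0,.112]))
# overlay
def ov(c,col,off,sz,sc,fn):
    im=cv2.imread(f"pics/{c}0.png")[off[1]:off[1]+sz[1],off[0]:off[0]+sz[0]]; im=cv2.resize(im,None,fx=sc,fy=sc,interpolation=2)
    for b in([0,0,.09,.05,.088,.088],[-.05,0,.006,.035,.088,.122],[.03,.072,.009,.007,.088,.122]):
        for z in b[4:]:
            q=proj(c,loc(p,[[b[0]+s*b[2],b[1]+t*b[3],z] for s,t in((1,1),(1,-1),(-1,-1),(-1,1))]))
            cv2.polylines(im,[((q-off)*sc).astype(int)],True,(0,0,255) if z>.1 else (0,255,0),1)
    return im
a=ov("top",0,(290,120),(130,120),3,""); b=ov("side",0,(230,220),(190,160),2.25,"")
b=cv2.resize(b,(427,360)); cv2.imwrite("pics/ov.png",np.hstack([a[:360,:370],b]))
E
```

```text
(1, 1) [ 0.5459 -0.1547  0.232 ] [-1.0, -1.2, -0.2, -1.8, 2.4, -1.0, -0.8, 0.2, 1.5, -0.8, -0.3, -2.2, 0.2, -0.5, -1.9, 2.2, -1.5, -2.7, 0.9, 0.7]
(1, 0) [ 0.5438 -0.1539  0.2219] [-1.1, -0.6, -0.1, -0.7, 1.7, 0.3, -1.7, 1.1, 1.1, -0.2, -0.0, -0.0, -0.0, -0.0, -0.0, 0.0, -0.0, -0.0, -0.0, 0.0]
(0, 1) [ 0.5466 -0.1551  0.2364] [-0.0, -0.0, -0.0, -0.0, 0.0, -0.0, -0.0, -0.0, 0.0, -0.0, -0.0, -2.2, 0.8, -0.7, -0.9, 2.7, -1.0, -2.2, 1.3, 0.8]
tab [[ 0.55850138 -0.07777911  0.112     ]] rib [[ 0.49720077 -0.16624512  0.112     ]]
```

View pics/ov.png

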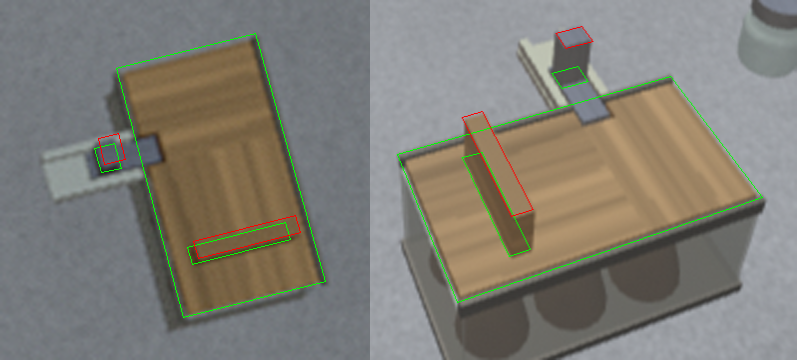

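The fit matches both views to within about 3 mm. Next I compute the approach to the tab; the jaws are already nearly along canister y.

```bash
python3 - <<'E'
from h import *
p=np.load("p.npy"); o=env.get_obs(); R=Ro.from_rotvec(o["ee_rot"]).as_matrix()
print("heading",np.arctan2(R[1,0],R[0,0]),"want",p[2]-np.pi/2)
print(to_tool(loc(p,[.03,.074,.19])[0]).round(4), R.round(3).tolist())
E
```

```text
heading -1.34796408932409 want -1.3387792590381586
[-0.3527 -0.5275  0.0678] [[0.221, -0.975, -0.0], [-0.975, -0.221, 0.0], [-0.0, -0.0, -1.0]]
```

>>> apply_moves(rows=[{"gripper": -1,"x": -0.353,"y": -0.5275,"z": 0,"yaw": -0.009},{"gripper": -1,"x": -0.353,"y": -0.5275,"z": 0,"yaw": -0.009},{"gripper": -1,"x": -0.353,"y": -0.5275,"z": 0,"yaw": -0.009},{"gripper": -1,"x": -0.353,"y": -0.5275,"z": 0,"yaw": -0.009},{"gripper": -1,"x": -0.353,"y": -0.5275,"z": 0,"yaw": -0.009},{"gripper": -1,"x": -0.353,"y": -0.5275,"z": 0,"yaw": -0.009},{"gripper": -1,"x": -0.353,"y": -0.5275,"z": 0,"yaw": -0.009},{"gripper": -1,"x": -0.353,"y": -0.5275,"z": 0,"yaw": -0.009},{"gripper": -1,"x": -0.353,"y": -0.5275,"z": 0,"yaw": -0.009},{"gripper": -1,"x": -0.353,"y": -0.5275,"z": 0,"yaw": -0.009}])

```text
time_s: 1.75
tool_pos: [0.5526, -0.0809, 0.2469]
ee_rot: [-2.464, 1.95, -0.001]
wrist_force: [0.0, -1.0, 0.4]
gripper_width: 0.088
```

```bash
python3 - <<'E'
from h import *
p=np.load("p.npy"); o=env.get_obs(); R=Ro.from_rotvec(o["ee_rot"]).as_matrix()
print(o["time_s"],"heading",np.arctan2(R[1,0],R[0,0]),o["q"])
print(to_tool(loc(p,[.03,.074,.115])[0]).round(4))
E
```

```text
1.75 heading -1.3389028219073786 [-3.57227413e-01  3.95212184e-01  1.27356563e+00 -1.37040097e-04
  1.47234529e+00  9.81688788e-01]
[-0.0037 -0.0065  0.1429]
```

>>> apply_moves(rows=[{"gripper": -1,"x": 0,"y": 0,"z": 0.03},{"gripper": -1,"x": 0,"y": 0,"z": 0.07},{"gripper": -1,"x": 0,"y": 0,"z": 0.07},{"gripper": -1,"x": 0,"y": 0,"z": 0.07}])

```text
invalid input
```

```bash
python3 - <<'E'
from h import *
p=np.load("p.npy"); o=env.get_obs(); R=Ro.from_rotvec(o["ee_rot"]).as_matrix()
print(o["time_s"],"heading",np.arctan2(R[1,0],R[0,0]))
print(to_tool(loc(p,[.03,.074,.115])[0]).round(4))
for c in("top","side"):
    im=env.snapshot(c); cv2.imwrite(f"pics/{c}1.png",im[...,::-1])
a=cv2.resize(cv2.imread("pics/top1.png")[120:240,260:400],None,fx=2.8,fy=2.8,interpolation=2)
b=cv2.resize(cv2.imread("pics/side1.png")[160:320,220:390],None,fx=2.1,fy=2.1,interpolation=2)
cv2.imwrite("pics/c1.png",np.hstack([a,b]))
E
```

```text
1.75 heading -1.3389028219073786
[-0.0037 -0.0065  0.1429]
```

View pics/c1.png

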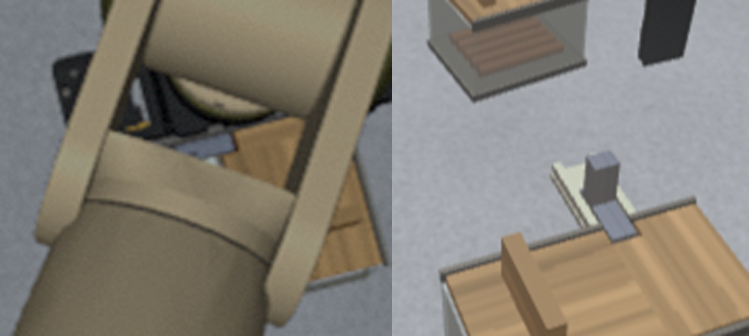

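The move was refused because the rows lacked yaw. The arm now hides the top view, while the side view still shows the tab clear with the fingers above it.

>>> apply_moves(rows=[{"gripper": -1,"x": 0,"y": 0,"z": 0.03,"yaw": 0},{"gripper": -1,"x": 0,"y": 0,"z": 0.07,"yaw": 0},{"gripper": -1,"x": 0,"y": 0,"z": 0.07,"yaw": 0},{"gripper": -1,"x": 0,"y": 0,"z": 0.07,"yaw": 0}])

```text
time_s: 2.35
tool_pos: [0.5518, -0.0832, 0.1783]
ee_rot: [-2.463, 1.95, -0.003]
wrist_force: [1.1, 0.6, 1.0]
gripper_width: 0.0879
```

```bash
python3 - <<'E'
from h import *
p=np.load("p.npy"); o=env.get_obs(); R=Ro.from_rotvec(o["ee_rot"]).as_matrix()
print(o["time_s"],"heading",np.arctan2(R[1,0],R[0,0]))
print(to_tool(loc(p,[.03,.074,.115])[0]).round(4))
E
```

```text
2.35 heading -1.339384726175506
[-0.0058 -0.0077  0.0743]
```

>>> apply_moves(rows=[{"gripper": -1,"x": -0.006,"y": -0.008,"z": 0.02,"yaw": 0},{"gripper": -1,"x": -0.006,"y": -0.008,"z": 0.05,"yaw": 0},{"gripper": -1,"x": -0.006,"y": -0.008,"z": 0.065,"yaw": 0},{"gripper": -1,"x": -0.006,"y": -0.008,"z": 0.073,"yaw": 0},{"gripper": -1,"x": -0.006,"y": -0.008,"z": 0.073,"yaw": 0},{"gripper": -1,"x": -0.006,"y": -0.008,"z": 0.073,"yaw": 0}])

```text
time_s: 3.1
tool_pos: [0.5581, -0.0751, 0.1047]
ee_rot: [-2.463, 1.949, -0.002]
wrist_force: [0.7, 0.1, 0.2]
gripper_width: 0.0883
```

```bash
python3 - <<'E'
from h import *
p=np.load("p.npy"); o=env.get_obs(); R=Ro.from_rotvec(o["ee_rot"]).as_matrix()
print(o["time_s"],o["wrist_force"],to_tool(loc(p,[.03,.074,.115])[0]).round(4))
im=env.snapshot("side"); cv2.imwrite("pics/d.png",cv2.resize(im[180:320,230:400,::-1],None,fx=3.5,fy=3.5,interpolation=2))
E
```

```text
3.1 [0.67362213 0.08348182 0.2345353 ] [0.0007 0.0002 0.0007]
```

View pics/d.png

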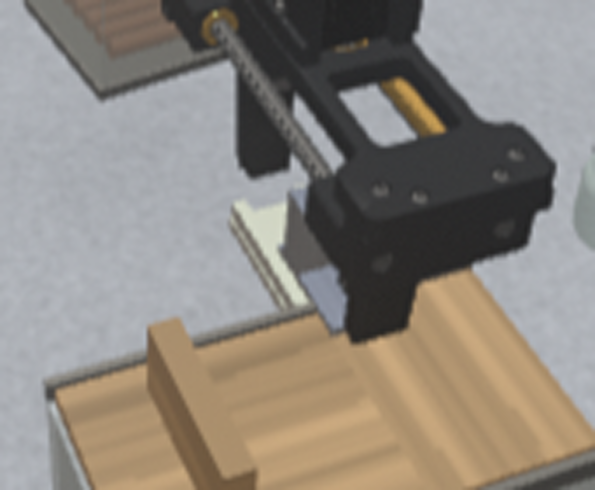

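The tab, near crop pixel (295,235), sits between the fingers. The near finger is over the lid in line with the bar. Closing now.

>>> apply_moves(squeeze=20, rows=[{"gripper": 1,"x": 0,"y": 0,"z": 0,"yaw": 0},{"gripper": 1,"x": 0,"y": 0,"z": 0,"yaw": 0},{"gripper": 1,"x": 0,"y": 0,"z": 0,"yaw": 0},{"gripper": 1,"x": 0,"y": 0,"z": 0,"yaw": 0},{"gripper": 1,"x": 0,"y": 0,"z": 0,"yaw": 0},{"gripper": 1,"x": 0,"y": 0,"z": 0,"yaw": 0},{"gripper": 1,"x": 0,"y": 0,"z": 0,"yaw": 0},{"gripper": 1,"x": 0,"y": 0,"z": 0,"yaw": 0}])

```text
time_s: 4.15
tool_pos: [0.5577, -0.0749, 0.1038]
ee_rot: [-2.463, 1.95, 0.0]
wrist_force: [-0.0, 0.7, 0.2]
gripper_width: 0.014
```

>>> apply_moves(rows=[{"gripper": 1,"x": -0.005,"y": 0,"z": 0,"yaw": 0},{"gripper": 1,"x": -0.01,"y": 0,"z": 0,"yaw": 0},{"gripper": 1,"x": -0.015,"y": 0,"z": 0,"yaw": 0},{"gripper": 1,"x": -0.02,"y": 0,"z": 0,"yaw": 0},{"gripper": 1,"x": -0.024,"y": 0,"z": 0,"yaw": 0},{"gripper": 1,"x": -0.026,"y": 0,"z": 0,"yaw": 0},{"gripper": 1,"x": -0.026,"y": 0,"z": 0,"yaw": 0},{"gripper": 1,"x": -0.026,"y": 0,"z": 0,"yaw": 0}])

```text
time_s: 5.15
tool_pos: [0.5516, -0.0494, 0.1038]
ee_rot: [-2.463, 1.949, 0.001]
wrist_force: [-1.0, 1.2, 0.8]
gripper_width: 0.0136
```

>>> apply_moves(rows=[{"gripper": 1,"x": -0.0015,"y": 0,"z": 0,"yaw": 0},{"gripper": 1,"x": -0.003,"y": 0,"z": 0,"yaw": 0},{"gripper": 1,"x": -0.003,"y": 0,"z": 0,"yaw": 0},{"gripper": 1,"x": -0.003,"y": 0,"z": 0,"yaw": 0}])

```text
time_s: 5.65
tool_pos: [0.5512, -0.0476, 0.1037]
ee_rot: [2.462, -1.949, 0.002]
wrist_force: [0.0, -5.8, -1.5]
gripper_width: 0.0136
```

The wrist force shows the stop has been reached. Releasing and rising.

>>> apply_moves(rows=[{"gripper": -1,"x": 0.001,"y": 0,"z": 0,"yaw": 0},{"gripper": -1,"x": 0.001,"y": 0,"z": 0,"yaw": 0},{"gripper": -1,"x": 0.001,"y": 0,"z": 0,"yaw": 0},{"gripper": -1,"x": 0.001,"y": 0,"z": 0,"yaw": 0},{"gripper": -1,"x": 0.001,"y": 0,"z": 0,"yaw": 0},{"gripper": -1,"x": 0.001,"y": 0,"z": 0,"yaw": 0},{"gripper": -1,"x": 0.001,"y": 0,"z": -0.03,"yaw": 0},{"gripper": -1,"x": 0.001,"y": 0,"z": -0.08,"yaw": 0},{"gripper": -1,"x": 0.001,"y": 0,"z": -0.08,"yaw": 0},{"gripper": -1,"x": 0.001,"y": 0,"z": -0.08,"yaw": 0}])

```text
time_s: 6.9
tool_pos: [0.5509, -0.0476, 0.1831]
ee_rot: [2.463, -1.949, -0.002]
wrist_force: [-0.0, 0.7, -0.6]
gripper_width: 0.0881
```

```bash
python3 - <<'E'
from h import *
p=np.load("p.npy"); o=env.get_obs(); R=Ro.from_rotvec(o["ee_rot"]).as_matrix()
print(o["time_s"],o["q"].round(3),"heading",np.arctan2(R[1,0],R[0,0]))
print(to_tool(loc(p,[-.05,0,.115])[0]).round(4))
im=env.snapshot("side"); cv2.imwrite("pics/e.png",cv2.resize(im[180:400,200:430,::-1],None,fx=2.6,fy=2.6,interpolation=2))
E
```

```text
6.9 [-0.3    0.44   1.395  0.     1.308  1.039] heading -1.3390392050974196
[0.1032 0.0795 0.0791]
```

View pics/e.png

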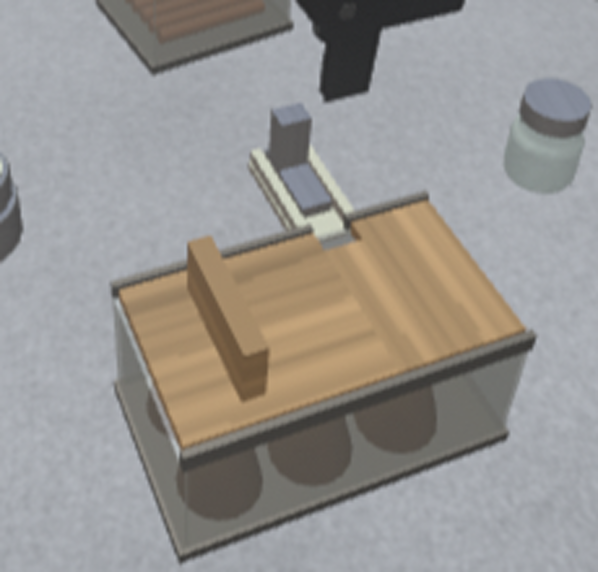

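The bolt bar is out of the notch (tab at crop (290,135)) and the lid is still shut. I now turn 90° and go above the rib.

>>> apply_moves(rows=[{"gripper": -1,"x": 0.103,"y": 0.08,"z": 0,"yaw": -1.571},{"gripper": -1,"x": 0.103,"y": 0.08,"z": 0,"yaw": -1.571},{"gripper": -1,"x": 0.103,"y": 0.08,"z": 0,"yaw": -1.571},{"gripper": -1,"x": 0.103,"y": 0.08,"z": 0,"yaw": -1.571},{"gripper": -1,"x": 0.103,"y": 0.08,"z": 0,"yaw": -1.571},{"gripper": -1,"x": 0.103,"y": 0.08,"z": 0,"yaw": -1.571},{"gripper": -1,"x": 0.103,"y": 0.08,"z": 0,"yaw": -1.571},{"gripper": -1,"x": 0.103,"y": 0.08,"z": 0,"yaw": -1.571},{"gripper": -1,"x": 0.103,"y": 0.08,"z": 0,"yaw": -1.571},{"gripper": -1,"x": 0.103,"y": 0.08,"z": 0,"yaw": -1.571}])

```text
time_s: 8.2
tool_pos: [0.4967, -0.1661, 0.1826]
ee_rot: [-3.119, -0.362, 0.003]
wrist_force: [0.3, 0.3, -1.2]
gripper_width: 0.0877
```

```bash
python3 - <<'E'
from h import *
p=np.load("p.npy"); o=env.get_obs(); R=Ro.from_rotvec(o["ee_rot"]).as_matrix()
print(o["time_s"],o["q"].round(3),"heading",np.arctan2(R[1,0],R[0,0]),p[2])
print(to_tool(loc(p,[-.05,0,.115])[0]).round(4))
E
```

```text
8.2 [-0.549  0.393  1.475  0.     1.275 -0.78 ] heading 0.2308602938785475 0.23201706775673792
[0.0005 0.0003 0.0786]
```

>>> apply_moves(squeeze=20, rows=[{"gripper": -1,"x": 0,"y": 0,"z": 0.03,"yaw": 0},{"gripper": -1,"x": 0,"y": 0,"z": 0.06,"yaw": 0},{"gripper": -1,"x": 0,"y": 0,"z": 0.077,"yaw": 0},{"gripper": -1,"x": 0,"y": 0,"z": 0.077,"yaw": 0},{"gripper": 1,"x": 0,"y": 0,"z": 0.077,"yaw": 0},{"gripper": 1,"x": 0,"y": 0,"z": 0.077,"yaw": 0},{"gripper": 1,"x": 0,"y": 0,"z": 0.077,"yaw": 0},{"gripper": 1,"x": 0,"y": 0,"z": 0.077,"yaw": 0},{"gripper": 1,"x": 0,"y": 0,"z": 0.077,"yaw": 0},{"gripper": 1,"x": 0,"y": 0,"z": 0.077,"yaw": 0}])

```text
time_s: 9.45
tool_pos: [0.4971, -0.1663, 0.1068]
ee_rot: [-3.12, -0.364, 0.0]
wrist_force: [-0.9, 0.3, -0.4]
gripper_width: 0.0303
```

>>> apply_moves(rows=[{"gripper": 1,"x": 0,"y": 0,"z": 0,"yaw": 0},{"gripper": 1,"x": 0,"y": 0,"z": 0,"yaw": 0}])

```text
time_s: 9.7
tool_pos: [0.4971, -0.1663, 0.1067]
ee_rot: [3.12, 0.364, 0.0]
wrist_force: [-0.0, 0.6, 0.6]
gripper_width: 0.0119
```

>>> apply_moves(rows=[{"gripper": 1,"x": 0.006,"y": 0,"z": 0,"yaw": 0},{"gripper": 1,"x": 0.015,"y": 0,"z": 0,"yaw": 0},{"gripper": 1,"x": 0.025,"y": 0,"z": 0,"yaw": 0},{"gripper": 1,"x": 0.035,"y": 0,"z": 0,"yaw": 0},{"gripper": 1,"x": 0.045,"y": 0,"z": 0,"yaw": 0},{"gripper": 1,"x": 0.055,"y": 0,"z": 0,"yaw": 0},{"gripper": 1,"x": 0.065,"y": 0,"z": 0,"yaw": 0},{"gripper": 1,"x": 0.072,"y": 0,"z": 0,"yaw": 0},{"gripper": 1,"x": 0.075,"y": 0,"z": 0,"yaw": 0},{"gripper": 1,"x": 0.075,"y": 0,"z": 0,"yaw": 0}])

```text
time_s: 10.95
tool_pos: [0.5705, -0.1488, 0.1067]
ee_rot: [-3.12, -0.364, -0.002]
wrist_force: [-0.2, 3.0, 1.0]
gripper_width: 0.0117
```

>>> apply_moves(rows=[{"gripper": 1,"x": 0.002,"y": 0,"z": 0,"yaw": 0},{"gripper": 1,"x": 0.004,"y": 0,"z": 0,"yaw": 0},{"gripper": 1,"x": 0.006,"y": 0,"z": 0,"yaw": 0},{"gripper": 1,"x": 0.006,"y": 0,"z": 0,"yaw": 0}])

```text
time_s: 11.45
tool_pos: [0.5749, -0.1477, 0.1067]
ee_rot: [-3.12, -0.364, 0.005]
wrist_force: [-7.8, 1.1, 5.5]
gripper_width: 0.0121
```

The stop is felt after about 80 mm of travel. Letting go and rising well clear.

>>> apply_moves(rows=[{"gripper": -1,"x": -0.001,"y": 0,"z": 0,"yaw": 0},{"gripper": -1,"x": -0.001,"y": 0,"z": 0,"yaw": 0},{"gripper": -1,"x": -0.001,"y": 0,"z": 0,"yaw": 0},{"gripper": -1,"x": -0.001,"y": 0,"z": 0,"yaw": 0},{"gripper": -1,"x": -0.001,"y": 0,"z": 0,"yaw": 0},{"gripper": -1,"x": -0.001,"y": 0,"z": 0,"yaw": 0},{"gripper": -1,"x": -0.001,"y": 0,"z": -0.03,"yaw": 0},{"gripper": -1,"x": -0.001,"y": 0,"z": -0.08,"yaw": 0},{"gripper": -1,"x": -0.001,"y": 0,"z": -0.12,"yaw": 0},{"gripper": -1,"x": -0.001,"y": 0,"z": -0.12,"yaw": 0}])

```text
time_s: 12.7
tool_pos: [0.5758, -0.1483, 0.2299]
ee_rot: [3.117, 0.363, 0.008]
wrist_force: [-0.4, 0.3, -1.2]
gripper_width: 0.0881
```

```bash
python3 - <<'E'
from h import *
p=np.load("p.npy"); o=env.get_obs(); print(o["time_s"],o["wrist_force"].round(1),o["tool_pos"].round(3))
im=env.snapshot("side")[...,::-1].copy()
q=proj("side",loc(p,[[.03+s*.006,t*.035,.122] for s,t in((1,1),(1,-1),(-1,-1),(-1,1))]))
cv2.polylines(im,[q.astype(int)],True,(0,0,255),1)
cv2.imwrite("pics/f.png",cv2.resize(im[60:400,160:480],None,fx=1.76,fy=1.76,interpolation=2))
E
```

```text
12.7 [-0.4  0.3 -1.2] [ 0.576 -0.148  0.23 ]
```

View pics/f.png

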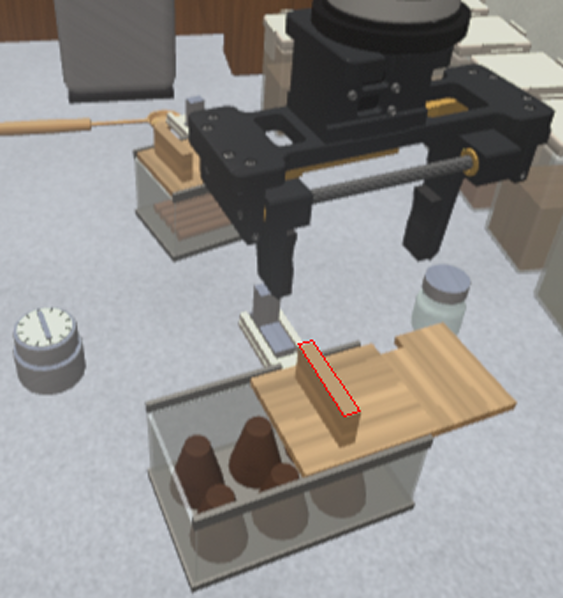

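The rib top sits exactly on the outline predicted for 80 mm open (crop (330,378)). The bolt is drawn, the gripper is free above, and the short canister's tab (195,103) is where it was. Handing in.

```bash
python3 -c "
from rig import env
print(env.close_job())"
```

```text
the job is handed in; nothing more can be done
None
```

I drew the long canister's bolt, slid its lid open by the rib until it hit the stop, let go and raised the gripper clear. I then handed the job in at about 13 s of the 48 s allowed; no verdict was reported.

**Bolt:** it moved about 28 mm before the wrist force rose to about 6 N at the stop. The side picture taken then showed it out of the notch with the lid still shut.

**Lid:** it moved about 80 mm, with about 8 N at the stop. In the last side picture the rib lay on the outline I had predicted for fully open.

**Short canister:** I never went near it. Its bolt tab looked unmoved in the last picture, though the gripper partly hid that canister. I judged this by eye and did not measure it.

**Letting go:** the gripper ended fully open, with the TCP about 0.23 m above the surface and wrist force near zero.

One move call was refused because its rows lacked yaw; nothing moved, and I sent it again. No other check failed or disagreed.

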